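Hold up a cleaned bearing with the spring tongs

TASK

The ball bearing on the green mat has just been cleaned and must not be touched by the gripper itself: take the blue-handled spring tongs, close their jaws round the bearing and lift it level, so that it hangs clear at least 10 cm above the worktop. Finish while still holding it there, steady, squeezed in the tongs, and leave the other two parts on the mat where they stand.

Things in the scene. Friction and masses are not known exactly. Their poses are not given: they have to be found in the camera images.
- tongs: Steel spring tongs, 185 mm long, 115 g, balanced near the middle of the grips, lying flat: two mirrored arms geared together at a hinge at the rear, blue ribbed plastic grips half-way, V-shaped jaws with black rubber in front. Origin: between the hinge pins, at the underside; x runs from hinge to jaws, z up.
- tongs_grip (a point): Point half-way between the two blue grips, 80 mm ahead of the hinge, 18 mm above the tongs' underside; axes as the tongs. Grips are upright plates, x -26 to +26 mm from here, 3 to 33 mm above the underside, squeezed together along y. Over their outer faces: 56 mm with the tongs open, 32 mm closed on a 47 mm part.
- tongs_jaw (a point): Point between the two jaws, 160 mm ahead of the hinge, 9 mm above the underside; a round part's centre belongs here. Jaws: 0 to 18 mm above the underside, 32 mm long in x. Open, the gap between their nearest edges is 82 mm and they measure 106 mm outside; the gap shrinks twice as fast as the grips'.
- tongs_left (a joint): Closing angle of the left arm (the right moves alike), rad: 0 open, about 0.15 closed on a 47 mm part, 0.26 the stop. A spring holds the tongs open: about 4 N on the grips starts to close them, about 6 N is needed at 47 mm; force beyond that reaches the part halved. Squeezed part-way, the tongs can be lifted and carried by the spring's push.
- bearing_center (a point): The ball bearing, a pale steel disc with a bore and a brown-red ring on its face, 47 mm in diameter, 14 mm thick, about 0.11 kg, lying flat on the mat. The point is at its centre, half-way up, 7 mm over the mat; its z axis is the axis of the bearing.
- bushing_center (a point): The short turned steel bushing, 40 mm in diameter and 26 mm high, standing on the mat; point at its centre. To be left alone.
- coupler_center (a point): The small brass air coupler with a black ring, 24 x 53 x 23 mm, lying on the mat; point at its centre. To be left alone.
- mat: Green mat, 120 mm (x) by 320 mm (y), 2 mm thick, fixed on the worktop (worktop at z = 0). The origin is the centre of its underside. The three parts lie in a row along the mat's y, about 105 mm apart, in any order.
Mind the look-alikes: they are no part of the job. What is shaped like the part that bears bearing_center but orange is not meant.

How it is judged:
By the outcome, as a careful person would: the job done as asked, in the order asked, and still so for the second after the job is handed in, while the arm keeps its last pose, push and grip.
It also fails if it takes over 48 s, if anything falls off the work surface, if the arm or the gripper's body presses on something with over 40 N, if the wrist force passes 120 N, or if a joint passes its speed limit or range.

ROBOT

A 7-joint arm with a two-finger parallel gripper is mounted at the origin on a cart in front of the work surface, level with it; the furniture and walls round the work are solid. World frame = base frame: x ahead of the robot, y to its left, z up, the work surface at z = 0. Lengths are in m, angles in rad, forces in N, time in s.
With the tool pointing down it reaches from about 0.4 to 0.85 m from the base axis. Payload 4.5 kg.
Tool frame: the origin (TCP) lies midway between the tips of the shut fingers; the grasp point (between the pads) lies 19 mm behind it; z points along the fingers, y is the line along which they close (so a half turn about z gives the same grasp; the last joint's range is limited). The gripper opens to 88 mm and grips with 3 to 60 N. Pads are 18 mm wide; open, the fingers measure 123 mm over their backs; the gripper's body (75 mm by 187 mm) begins 45 mm behind the grasp point.
Start: joints at [-1.189, 0.689, -0.195, 1.565, 0.157, 0.902, -0.215], TCP at [0.213, 0.588, 0.239] pointing down, gripper open.
Joint ranges: [-3.01, 3.01], [-0.46, 2.08], [-1.47, 1.51], [0.13, 2.56], [-1, 4.14], [0.04, 2.09], [-2.66, 2.66]. Speed limits (rad/s): [2.57, 2.57, 3.14, 3.14, 3.14, 3.14, 3.14].

INTERFACE

Orientations are given as a unit quaternion [x, y, z, w].
In Python, from plant import r gives the robot as it stands.
- The arm moves only by the tool carry_out, never from a script. Its argument "plan" is a list of rows, each an object with "rot": the turn, a rotation vector about the tool's x, y, z in rad, a list of three; "xyz": the shift along the tool's x, y, z in m, a list of three; "grip": the closure in counts, from 0 (fully open) to 255 (shut). In form: [{"rot": [wx, wy, wz], "xyz": [dx, dy, dz], "grip": grip}, ...]. A call has 1 to 8 rows; each row is the pose to reach, as a shift and turn from the pose commanded when the call began, along the tool's axes at that moment; what a row does not reach only later rows make up. A row lasts 1/12 s, in which the tool goes at most 41.7 mm and 7.16 degrees, less where a joint would pass 70% of its speed; a pose out of reach is approached as far as the arm can. A call with a gripper value outside its range is refused whole. The fingers move at their own pace and stop on an object; "squeeze" is the grip in N (left out, the last holds). Time passes only in rows, so rows that repeat a pose let the fingers close. It gives the time, the measured TCP pose, the force, the opening and the grip force at its end, in the units of the state.
- r.get_state(): the state, without advancing time (a new reading comes with each control period).
- r.snapshot(name): name is "side" or "top" or "wrist"; returns the picture (420x560x3 uint8, red, green, blue); there is no depth.
- r.camera_params(name): a dict with "fx", "fy", "cx", "cy" (pixels), "distortion" ([k1, k2, p1, p2, k3] as OpenCV has them; the pictures are not rectified), "position" and "attitude" of the camera in the world; the wrist camera has in their place "hand_eye" (4x4, takes a point from camera to tool coordinates, whose origin is the TCP and whose axes are the flange's). Camera axes: x right, y down, z forward; pixel columns grow to the right and rows downward; lengths in m; the calibration is good to about 2 mm. A picture is of the moment at which its call begins: read the wrist's pose just before it. camera_params takes no time and is no camera call.
- r.finish_job(): hands the job in; it is judged then, once.
The state is a dict: "clock": time; "q": joint angles; "qd": joint speeds; "joint_torque": joint torques, N m; "tool_pos": TCP position; "eef_rot": TCP orientation; "contact_force": force on the tool from outside, world axes, zero at the start; "moment": the same for the moment, N m; "opening": opening from 0.0 (shut) to 1.0 (fully open); "finger_force": force on a finger pad.
Only numpy, scipy, OpenCV 4.12 (cv2) and the standard library are available. Lean on these libraries where they do the work, as an engineer would, in place of code of your own. Each camera call takes 0.05 s, during which the arm holds its last target. There are 200 camera calls.

## Working session

There is one attempt and no reset: what is moved stays moved. The work goes in short steps, Python scripts to look and compute and a tool call to move; the robot and the scene stay as the last step left them, time stands still between calls to the robot, and variables do not carry over. Pictures are saved under pics/ and viewed, at most 10 in all, crops included, and the job is handed in when it is done.

Besides the shell and the picture viewer there is one more tool, called after "Emit:" as name(argument=value, ...), one argument or row to a line, values as JSON. carry_out: Moves the arm, as the interface text tells. Its arguments: {"type":"object","properties":{"plan":{"type":"array"},"squeeze":{"type":"number"}},"required":["plan"]}

```bash
mkdir -p pics; python3 - <<'E'
from plant import r
import cv2
s=r.get_state();print({k:s[k] for k in('clock','tool_pos','eef_rot','opening','contact_force')})
for n in('side','top','wrist'):
    print(n,r.camera_params(n))
for n in('side','top'):
    cv2.imwrite(f'pics/{n}0.png',r.snapshot(n)[:,:,::-1])
E
```

```text
{'clock': 0.0, 'tool_pos': array([0.21284136, 0.58696715, 0.23789306]), 'eef_rot': array([ 1.72974078e-01,  9.84925945e-01, -9.17386823e-04, -9.91631043e-05]), 'opening': 0.9959130051645659, 'contact_force': array([-0.20453697, -0.01373011, -0.6086098 ])}
side {'fx': 521.7962304927464, 'fy': 521.7962304927464, 'cx': 279.8117137382255, 'cy': 201.6282895100083, 'distortion': array([-0.1693555,  0.       ,  0.       ,  0.       ,  0.       ]), 'position': array([0.43315602, 0.81521355, 0.55918789]), 'attitude': array([-0.05007416,  0.86074893, -0.50588753,  0.02610884])}
top {'fx': 422.93628879469844, 'fy': 422.93628879469844, 'cx': 275.0191604267429, 'cy': 207.2384439808012, 'distortion': array([0.01883021, 0.        , 0.        , 0.        , 0.        ]), 'position': array([ 0.44033758, -0.10499797,  0.91111791]), 'attitude': array([ 0.71358859, -0.69881424,  0.02418655, -0.04318549])}
wrist {'fx': 323.2686175167948, 'fy': 323.2686175167948, 'cx': 281.1302081577939, 'cy': 211.86225592693157, 'distortion': array([0.01477798, 0.        , 0.        , 0.        , 0.        ]), 'hand_eye': array([[-1.12739944e-03, -9.65812515e-01, -2.59239109e-01,
         6.66564976e-02],
       [ 9.99999362e-01, -1.10837138e-03, -2.19564722e-04,
        -4.57583403e-04],
       [-7.52748536e-05, -2.59239191e-01,  9.65813148e-01,
        -1.45201639e-01],
       [ 0.00000000e+00,  0.00000000e+00,  0.00000000e+00,
         1.00000000e+00]])}
```

View pics/top0.png

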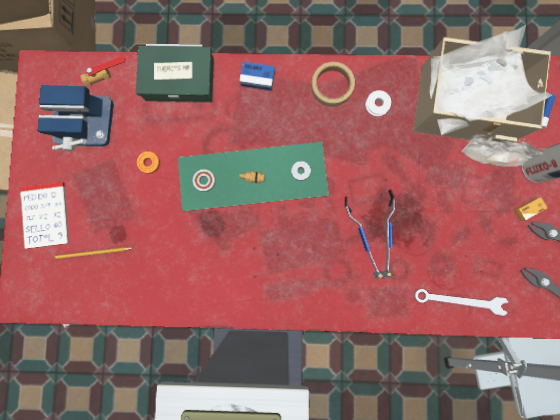

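View pics/side0.png

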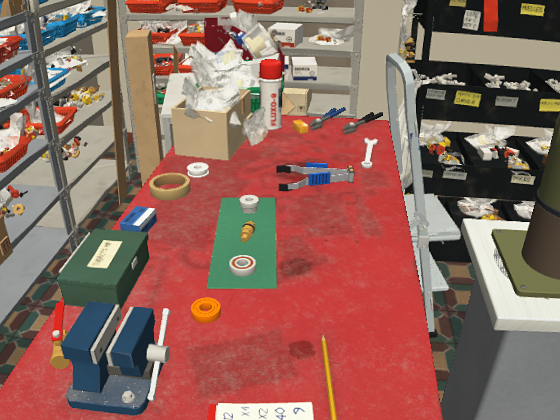

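Candidates in the top view are the disc with a brown-red ring on the mat at (203,180), the orange look-alike off the mat at (147,162), the bushing at (301,171), the white roll at (378,103) and the tape at (333,83). I choose (203,180). The tongs have their hinge at about (382,275) and their jaws at about (347,203) and (392,197). Next I check both in a crop.

```bash
python3 - <<'E'
import cv2,numpy as np
im=cv2.imread('pics/top0.png')
a=cv2.resize(im[155:205,178:228],(400,400),interpolation=cv2.INTER_CUBIC)   # x8
b=cv2.resize(im[185:285,325:405],(480,600),interpolation=cv2.INTER_CUBIC)  # x6... 
c=np.zeros((600,800,3),np.uint8); c[:320,:320]=cv2.resize(a,(320,320)); c[:,320:]=b
cv2.imwrite('pics/crop1.png',c)  # left scale 6.4 off(178,155); right scale 6 off (325,185) x from 320
E
```

```text
(no output)
```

View pics/crop1.png

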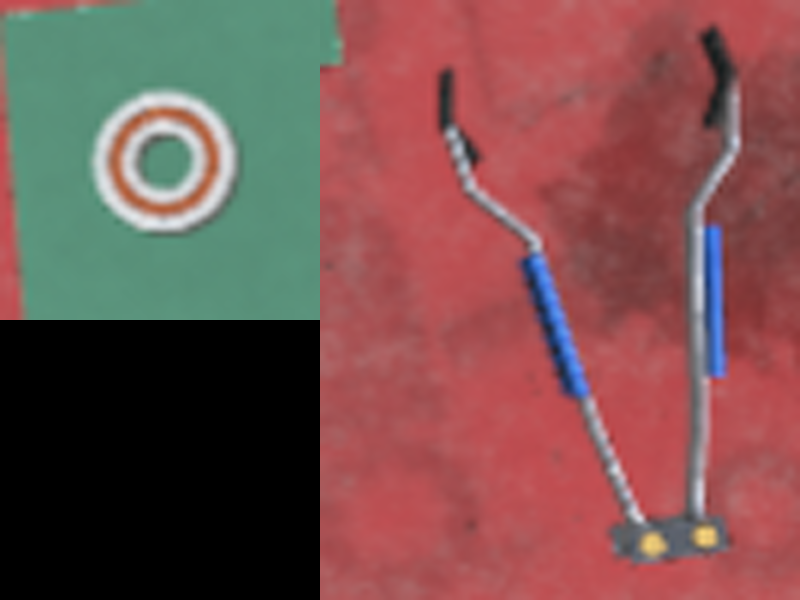

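The crop confirms the bearing on the mat (centre crop (165,161)), a steel disc with a brown-red ring. The tongs show pins at crop (652,544) and (705,537), grip centres at (555,325) and (714,300), and jaw tips at (447,72) and (712,35).

```bash
cat >h.py <<'E'
import numpy as np,cv2
from scipy.spatial.transform import Rotation as R
from plant import r
def cam(n,s=None):
    c=r.camera_params(n);K=np.array([[c['fx'],0,c['cx']],[0,c['fy'],c['cy']],[0,0,1]])
    if n=='wrist':
        T=np.eye(4);T[:3,:3]=R.from_quat(s['eef_rot']).as_matrix();T[:3,3]=s['tool_pos'];T=T@c['hand_eye']
        return K,c['distortion'],T[:3,:3],T[:3,3]
    return K,c['distortion'],R.from_quat(c['attitude']).as_matrix(),c['position']
def hit(C,uv,z):
    K,d,A,p=C;u=cv2.undistortPoints(np.array([[uv]],float),K,d)[0,0]
    v=A@[u[0],u[1],1];return p+v*(z-p[2])/v[2]
def proj(C,P):
    K,d,A,p=C;return cv2.projectPoints(((np.atleast_2d(P)-p)@A)[:,None],np.zeros(3),np.zeros(3),K,d)[0][:,0]
E
python3 - <<'E'
from h import *
C=cam('top')
L=lambda u,v:((u+.5)/6.4-.5+178,(v+.5)/6.4-.5+155)
T=lambda u,v:((u-320+.5)/6-.5+325,(v+.5)/6-.5+185)
print('bearing',hit(C,L(165,161),.016))
p1,p2=hit(C,T(652,544),.02),hit(C,T(705,537),.02)
g1,g2=hit(C,T(555,325),.033),hit(C,T(714,300),.033)
j1,j2=hit(C,T(447,72),.018),hit(C,T(712,35),.018)
for n,a,b in(('pins',p1,p2),('grip',g1,g2),('jaw',j1,j2)):print(n,(a+b)/2,np.linalg.norm(a-b))
d=(j1+j2)/2-(p1+p2)/2;print('len',np.hypot(*d[:2]),'yaw',np.arctan2(d[1],d[0]))
for a,b in((p1,p2),(g1,g2),(j1,j2)):
  e=a-b;print('perp',np.arctan2(-e[0],e[1]))
S=cam('side');print('side bearing',hit(S,(243,264.5),.016))
for n,uv in(('bush',(301,171)),('coup',(253,177))):print(n,hit(C,uv,.025))
for uv in((178,157),(324,142),(329,196),(183,211)):print(hit(C,uv,.002))
print('blue box',hit(C,(535,209),0.02),'case corners',hit(C,(138,100),0),hit(C,(212,100),0))
E
```

```text
bearing [0.58199612 0.07532495 0.016     ]
pins [ 0.38968441 -0.30930139  0.02      ] 0.01833683307794789
grip [ 0.46737895 -0.29161481  0.033     ] 0.054955072015226675
jaw [ 0.55852232 -0.27561441  0.018     ] 0.09387416065830764
len 0.1721657767475542 yaw 0.19693649606445543
perp 0.15575012512543607
perp 0.17838315456346562
perp 0.15899547670429492
side bearing [0.5785881  0.08043067 0.016     ]
bush [ 0.60303137 -0.13357014  0.025     ]
coup [ 0.58836506 -0.03204355  0.025     ]
[0.63359828 0.13591395 0.002     ]
[ 0.6722433  -0.18340766  0.002     ]
[ 0.5536637  -0.19552887  0.002     ]
[0.51489492 0.11982601 0.002     ]
blue box [ 0.53222677 -0.61813143  0.02      ] case corners [0.76145861 0.23151697 0.        ] [0.76397615 0.06596251 0.        ]
```

```bash
cat >>h.py <<'E'
def goal(pos,yaw,s=None,ref=None):
    """tool shift/turn to TCP pos, tool x along world yaw, z down; ref=(pos,quat) commanded start"""
    s=s or r.get_state();p,q=ref or (s['tool_pos'],s['eef_rot'])
    A=R.from_quat(q);G=R.from_matrix(np.array([[np.cos(yaw),np.sin(yaw),0],[np.sin(yaw),-np.cos(yaw),0],[0,0,-1]]).T)
    return A.inv().apply(np.array(pos)-p).round(4),(A.inv()*G).as_rotvec().round(4)
E
python3 - <<'E'
from h import *
s=r.get_state();A=R.from_quat(s['eef_rot'])
x=A.apply([1,0,0]);y0=np.arctan2(x[1],x[0]);print('yaw',np.degrees(y0))
for p in((.42,.38,.25),(.50,.12,.25)):print(goal(p,y0,s))
E
```

```text
yaw 160.07649577310897
(array([-0.2653, -0.1241, -0.0118]), array([-0.0016,  0.0001, -0.    ]))
(array([-0.4291, -0.3413, -0.0114]), array([-0.0016,  0.0001, -0.    ]))
```

Emit:
carry_out(
  plan=[
    {"rot": [0, 0, 0.12], "xyz": [-0.035, -0.016, -0.002], "grip": 0},
    {"rot": [0, 0, 0.24], "xyz": [-0.07, -0.032, -0.004], "grip": 0},
    {"rot": [0, 0, 0.36], "xyz": [-0.105, -0.048, -0.006], "grip": 0},
    {"rot": [0, 0, 0.48], "xyz": [-0.14, -0.064, -0.008], "grip": 0},
    {"rot": [0, 0, 0.6], "xyz": [-0.175, -0.08, -0.01], "grip": 0},
    {"rot": [0, 0, 0.72], "xyz": [-0.21, -0.096, -0.01], "grip": 0},
    {"rot": [0, 0, 0.84], "xyz": [-0.24, -0.112, -0.01], "grip": 0},
    {"rot": [0, 0, 0.95], "xyz": [-0.265, -0.124, -0.01], "grip": 0},
  ],
)

```text
clock: 0.77
tool_pos: [0.4218, 0.3776, 0.2486]
eef_rot: [0.608, 0.794, -0.001, 0.001]
contact_force: [-0.3, -0.2, -0.1]
opening: 1.001
finger_force: 0.0
```

```bash
python3 - <<'E'
from h import *
s=r.get_state();A=R.from_quat(s['eef_rot']);print(s['tool_pos'],s['q'].round(2) if hasattr(s['q'],'round') else s['q'])
x=A.apply([1,0,0]);y0=np.arctan2(x[1],x[0]);print('yaw',np.degrees(y0))
print(goal((.48,.12,.25),.18,s))
E
```

```text
[0.4217617  0.3775636  0.24856847] [-0.84  0.6   0.05  1.74 -0.04  0.8  -0.51]
yaw 105.14429814507076
(array([-0.2638, -0.0111, -0.001 ]), array([1.2000e-03, 1.4000e-03, 1.6551e+00]))
```

Emit:
carry_out(
  plan=[
    {"rot": [0, 0, 0.12], "xyz": [-0.035, -0.001, 0], "grip": 0},
    {"rot": [0, 0, 0.24], "xyz": [-0.07, -0.003, 0], "grip": 0},
    {"rot": [0, 0, 0.36], "xyz": [-0.105, -0.004, 0], "grip": 0},
    {"rot": [0, 0, 0.48], "xyz": [-0.14, -0.006, 0], "grip": 0},
    {"rot": [0, 0, 0.6], "xyz": [-0.175, -0.008, 0], "grip": 0},
    {"rot": [0, 0, 0.72], "xyz": [-0.21, -0.009, 0], "grip": 0},
    {"rot": [0, 0, 0.84], "xyz": [-0.24, -0.01, 0], "grip": 0},
    {"rot": [0, 0, 0.95], "xyz": [-0.264, -0.011, 0], "grip": 0},
  ],
)

```text
clock: 1.43
tool_pos: [0.4806, 0.1206, 0.2487]
eef_rot: [0.904, 0.428, -0.0, 0.0]
contact_force: [-0.9, 0.5, -0.4]
opening: 0.999
finger_force: 0.0
```

```bash
python3 - <<'E'
from h import *
s=r.get_state();cv2.imwrite('pics/w1.png',r.snapshot('wrist')[:,:,::-1])
print(s['tool_pos'],s['q'].round(2),s['qd'].round(2))
print(proj(cam('wrist',s),[[.582,.075,.016],[.579,.080,.016]]),s['eef_rot'].tolist())
s=r.get_state();print(goal((.475,-.17,.2),.18,s))
E
```

```text
[0.48062094 0.12057213 0.24869419] [-0.53  0.52  0.3   1.95 -0.23  0.7  -0.77] [ 0.33  0.03  0.34  0.03 -0.29  0.01 -0.44]
[[373.94081273 157.82731639]
 [369.30789461 156.11559455]] [0.9035973625225657, 0.42838253913687524, -0.0002613271700094188, 0.00037190458001209336]
(array([-0.2231,  0.1778,  0.0502]), array([0.0046, 0.0013, 0.6941]))
```

View pics/w1.png

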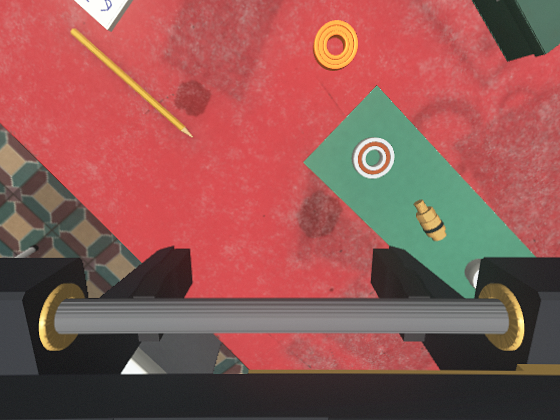

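The wrist view shows the bearing at (374,158), exactly where the top-camera estimate (0.582, 0.075) projects. The orange look-alike is at (336,45). Next I go to the tongs.

Emit:
carry_out(
  plan=[
    {"rot": [0, 0, 0.09], "xyz": [-0.028, 0.022, 0.005], "grip": 0},
    {"rot": [0, 0, 0.18], "xyz": [-0.056, 0.044, 0.01], "grip": 0},
    {"rot": [0, 0, 0.27], "xyz": [-0.084, 0.067, 0.015], "grip": 0},
    {"rot": [0, 0, 0.36], "xyz": [-0.112, 0.089, 0.02], "grip": 0},
    {"rot": [0, 0, 0.45], "xyz": [-0.14, 0.111, 0.03], "grip": 0},
    {"rot": [0, 0, 0.54], "xyz": [-0.168, 0.133, 0.04], "grip": 0},
    {"rot": [0, 0, 0.62], "xyz": [-0.196, 0.156, 0.05], "grip": 0},
    {"rot": [0.004, 0.001, 0.694], "xyz": [-0.223, 0.178, 0.05], "grip": 0},
  ],
)

```text
clock: 2.15
tool_pos: [0.4782, -0.1626, 0.1969]
eef_rot: [0.995, 0.098, -0.002, -0.003]
contact_force: [1.5, 0.2, 0.4]
opening: 1.002
finger_force: 0.0
```

```bash
python3 - <<'E'
from h import *
s=r.get_state();print(s['tool_pos'],s['q'].round(2))
print(goal((.467,-.292,.17),.17,s))
E
```

```text
[ 0.47820598 -0.16257219  0.19693667] [-0.    0.63  0.39  1.98 -0.41  0.61 -0.71]
(array([-0.0362,  0.1249,  0.0263]), array([-0.0061,  0.0036,  0.0271]))
```

Emit:
carry_out(
  plan=[
    {"rot": [0, 0, 0.01], "xyz": [-0.009, 0.029, 0.007], "grip": 0},
    {"rot": [0, 0, 0.02], "xyz": [-0.018, 0.058, 0.013], "grip": 0},
    {"rot": [0, 0, 0.027], "xyz": [-0.027, 0.086, 0.02], "grip": 0},
    {"rot": [0, 0, 0.027], "xyz": [-0.035, 0.115, 0.026], "grip": 0},
    {"rot": [0, 0, 0.027], "xyz": [-0.035, 0.118, 0.026], "grip": 0},
    {"rot": [0, 0, 0.027], "xyz": [-0.035, 0.118, 0.026], "grip": 0},
    {"rot": [0, 0, 0.027], "xyz": [-0.035, 0.118, 0.026], "grip": 0},
  ],
)

```text
clock: 2.73
tool_pos: [0.4687, -0.2831, 0.1719]
eef_rot: [0.996, 0.087, -0.001, -0.003]
contact_force: [-0.4, -0.0, -0.0]
opening: 0.999
finger_force: 0.0
```

```bash
python3 - <<'E'
from h import *
s=r.get_state();im=r.snapshot('wrist')[:,:,::-1];cv2.imwrite('pics/w2.png',im)
print(s['tool_pos'],s['eef_rot'].tolist(),s['qd'].round(2))
E
```

```text
[ 0.46872271 -0.2831011   0.17189663] [0.996227210629058, 0.08673535492948456, -0.000605384813415198, -0.0028207298222955677] [-0.03 -0.01 -0.01  0.01  0.    0.    0.  ]
```

View pics/w2.png

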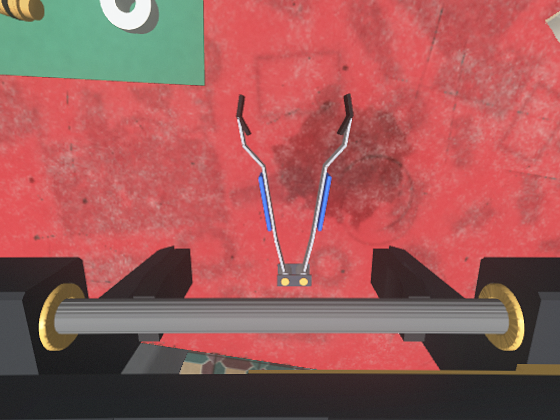

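The wrist view shows the tongs upright in frame: pins at (284,282) and (303,282), grip centres at about (265.5,203) and (325,203), jaw tips at (241,97) and (348,97).

```bash
python3 - <<'E'
from h import *
s=r.get_state();C=cam('wrist',s)
m=[]
for n,a,b,z in(('pins',(284,282),(303,282),.02),('grip',(265.5,203),(325,203),.033),('jaw',(241,97),(348,97),.018)):
  A,B=hit(C,a,z),hit(C,b,z);m.append((A+B)/2);print(n,m[-1],np.linalg.norm(A-B))
d=m[2]-m[0];yaw=np.arctan2(d[1],d[0]);print(yaw,np.hypot(*d[:2]))
h=m[0];print('grip from hinge',h[:2]+.08*np.array([np.cos(yaw),np.sin(yaw)]))
for z in(.06,.005):print(goal((.468,-.2915,z),.176,s))
E
```

```text
pins [ 0.38512974 -0.30904196  0.02      ] 0.019176863762563504
grip [ 0.46898952 -0.29464065  0.033     ] 0.05372025007802012
jaw [ 0.55888627 -0.27762819  0.018     ] 0.09336647354572607
0.17885989609209405 0.17657337863320563
grip from hinge [ 0.46385351 -0.29480934]
(array([-0.0025,  0.0095,  0.112 ]), array([-0.006 ,  0.0005, -0.001 ]))
(array([-0.0025,  0.0098,  0.167 ]), array([-0.006 ,  0.0005, -0.001 ]))
```

Emit:
carry_out(
  plan=[
    {"rot": [-0.006, 0, 0], "xyz": [-0.001, 0.006, 0.03], "grip": 0},
    {"rot": [-0.006, 0, 0], "xyz": [-0.002, 0.0115, 0.06], "grip": 0},
    {"rot": [-0.006, 0, 0], "xyz": [-0.002, 0.0115, 0.09], "grip": 0},
    {"rot": [-0.006, 0, 0], "xyz": [-0.002, 0.0115, 0.115], "grip": 0},
    {"rot": [-0.006, 0, 0], "xyz": [-0.002, 0.0115, 0.135], "grip": 0},
    {"rot": [-0.006, 0, 0], "xyz": [-0.002, 0.0115, 0.15], "grip": 0},
    {"rot": [-0.006, 0, 0], "xyz": [-0.002, 0.0115, 0.155], "grip": 0},
    {"rot": [-0.006, 0, 0], "xyz": [-0.002, 0.0115, 0.155], "grip": 0},
  ],
)

```text
clock: 3.45
tool_pos: [0.4685, -0.2933, 0.0164]
eef_rot: [0.996, 0.087, -0.001, -0.0]
contact_force: [0.5, 1.3, 0.3]
opening: 1.002
finger_force: 0.0
```

```bash
python3 - <<'E'
from h import *
s=r.get_state();print(s['tool_pos'],s['qd'].round(2));print(goal((.467,-.293,.006),.176,s))
E
```

```text
[ 0.46850261 -0.29327514  0.01637523] [-0.   -0.04  0.03 -0.01  0.    0.02 -0.  ]
(array([-0.0014, -0.0005,  0.0104]), array([-0.0005,  0.0015, -0.0009]))
```

Emit:
carry_out(
  plan=[
    {"rot": [0, 0, 0], "xyz": [-0.001, 0, 0.006], "grip": 0},
    {"rot": [0, 0, 0], "xyz": [-0.001, 0, 0.01], "grip": 0},
    {"rot": [0, 0, 0], "xyz": [-0.001, 0, 0.01], "grip": 60},
    {"rot": [0, 0, 0], "xyz": [-0.001, 0, 0.01], "grip": 90},
    {"rot": [0, 0, 0], "xyz": [-0.001, 0, 0.01], "grip": 100},
    {"rot": [0, 0, 0], "xyz": [-0.001, 0, 0.01], "grip": 107},
    {"rot": [0, 0, 0], "xyz": [-0.001, 0, 0.01], "grip": 107},
    {"rot": [0, 0, 0], "xyz": [-0.001, 0, 0.01], "grip": 107},
  ],
  squeeze=20,
)

```text
clock: 4.12
tool_pos: [0.468, -0.2955, 0.0075]
eef_rot: [0.996, 0.086, 0.0, 0.001]
contact_force: [1.7, 1.2, 2.4]
opening: 0.588
finger_force: 5.0
```

Emit:
carry_out(
  plan=[
    {"rot": [0, 0, 0], "xyz": [0, 0, 0], "grip": 107},
    {"rot": [0, 0, 0], "xyz": [0, 0, 0], "grip": 107},
    {"rot": [0, 0, 0], "xyz": [0, 0, 0], "grip": 107},
    {"rot": [0, 0, 0], "xyz": [0, 0, 0], "grip": 107},
  ],
)

```text
clock: 4.45
tool_pos: [0.468, -0.2955, 0.0075]
eef_rot: [0.996, 0.086, 0.0, 0.001]
contact_force: [0.9, 0.1, 4.7]
opening: 0.581
finger_force: 5.4
```

Emit:
carry_out(
  plan=[
    {"rot": [0, 0, 0], "xyz": [0, 0, -0.005], "grip": 107},
    {"rot": [0, 0, 0], "xyz": [0, 0, -0.015], "grip": 107},
    {"rot": [0, 0, 0], "xyz": [0, 0, -0.03], "grip": 107},
    {"rot": [0, 0, 0], "xyz": [0, 0, -0.05], "grip": 107},
    {"rot": [0, 0, 0], "xyz": [0, 0, -0.07], "grip": 107},
    {"rot": [0, 0, 0], "xyz": [0, 0, -0.08], "grip": 107},
    {"rot": [0, 0, 0], "xyz": [0, 0, -0.08], "grip": 107},
    {"rot": [0, 0, 0], "xyz": [0, 0, -0.08], "grip": 107},
  ],
)

```text
clock: 5.12
tool_pos: [0.4674, -0.2954, 0.0874]
eef_rot: [0.996, 0.086, -0.0, 0.001]
contact_force: [-0.5, 0.8, -1.1]
opening: 0.58
finger_force: 4.1
```

```bash
python3 - <<'E'
from h import *
s=r.get_state();a=r.snapshot('wrist')[:,:,::-1];b=r.snapshot('side')[:,:,::-1]
print(s['tool_pos'],s['contact_force'],s['moment'],s['finger_force'])
g=R.from_quat(s['eef_rot']);uv=proj(cam('side'),s['tool_pos']+g.apply([[.07,0,0]]))[0].astype(int);print(uv)
x,y=np.clip(uv-[70,60],0,[420,300]);b=cv2.resize(b[y:y+120,x:x+140],(350,300),interpolation=3)
a=a[0:300,110:450];cv2.imwrite('pics/w3.png',np.hstack([a,b]))
E
```

```text
[ 0.46741696 -0.29537454  0.08740247] [-0.46579464  0.75946108 -1.14099925] [ 0.02520296  0.1579247  -0.0454815 ] 4.129836863139644
[287 147]
```

View pics/w3.png

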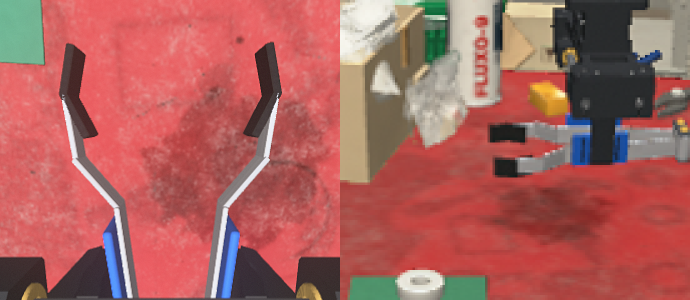

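The wrist view shows the tongs held symmetrically, jaw V-vertices at full-frame (173,95) and (390,95), and the side view shows them about level and clear of the table.

```bash
python3 - <<'E'
from h import *
s=r.get_state();C=cam('wrist',s);A=R.from_quat(s['eef_rot'])
for a,b in(((173,95),(390,95)),((180,43),(376,43))):
  P=[hit(C,u,s['tool_pos'][2]+.0105) for u in(a,b)]
  t=A.inv().apply(np.array(P)-s['tool_pos']);print(t.round(4))
x=A.apply([1,0,0]);print('yaw',np.arctan2(x[1],x[0]))
E
```

```text
[[ 0.0771 -0.0421 -0.0107]
 [ 0.077   0.0429 -0.0106]]
[[ 0.0955 -0.0378 -0.0107]
 [ 0.0955  0.036  -0.0106]]
yaw 0.17293665639643693
```

```bash
python3 - <<'E'
from h import *
print(goal((.5042,.0615,.1),.172))
E
```

```text
(array([ 0.0981, -0.3446, -0.0141]), array([0.0007, 0.0018, 0.0009]))
```

Emit:
carry_out(
  plan=[
    {"rot": [0, 0, 0], "xyz": [0.002, -0.008, -0.004], "grip": 107},
    {"rot": [0, 0, 0], "xyz": [0.007, -0.025, -0.008], "grip": 107},
    {"rot": [0, 0, 0], "xyz": [0.014, -0.05, -0.012], "grip": 107},
    {"rot": [0, 0, 0], "xyz": [0.021, -0.075, -0.014], "grip": 107},
    {"rot": [0, 0, 0], "xyz": [0.028, -0.1, -0.014], "grip": 107},
    {"rot": [0, 0, 0], "xyz": [0.036, -0.125, -0.014], "grip": 107},
    {"rot": [0, 0, 0], "xyz": [0.043, -0.15, -0.014], "grip": 107},
    {"rot": [0, 0, 0], "xyz": [0.05, -0.175, -0.014], "grip": 107},
  ],
)

```text
clock: 5.88
tool_pos: [0.486, -0.1123, 0.1003]
eef_rot: [0.996, 0.086, -0.001, 0.001]
contact_force: [-0.2, 0.2, -1.3]
opening: 0.582
finger_force: 4.1
```

Emit:
carry_out(
  plan=[
    {"rot": [0, 0, 0], "xyz": [0.007, -0.025, 0], "grip": 107},
    {"rot": [0, 0, 0], "xyz": [0.014, -0.05, 0], "grip": 107},
    {"rot": [0, 0, 0], "xyz": [0.021, -0.075, 0], "grip": 107},
    {"rot": [0, 0, 0], "xyz": [0.028, -0.1, 0], "grip": 107},
    {"rot": [0, 0, 0], "xyz": [0.036, -0.125, 0], "grip": 107},
    {"rot": [0, 0, 0], "xyz": [0.042, -0.148, 0], "grip": 107},
    {"rot": [0, 0, 0], "xyz": [0.047, -0.163, 0], "grip": 107},
    {"rot": [0, 0, 0], "xyz": [0.048, -0.17, 0], "grip": 107},
  ],
)

```text
clock: 6.55
tool_pos: [0.5042, 0.0653, 0.0997]
eef_rot: [0.996, 0.089, -0.001, -0.0]
contact_force: [1.4, 0.2, -1.6]
opening: 0.58
finger_force: 4.1
```

Emit:
carry_out(
  plan=[
    {"rot": [0, 0, 0], "xyz": [0, 0, 0.01], "grip": 107},
    {"rot": [0, 0, 0], "xyz": [0, 0, 0.02], "grip": 107},
    {"rot": [0, 0, 0], "xyz": [0, 0, 0.03], "grip": 107},
    {"rot": [0, 0, 0], "xyz": [0, 0, 0.03], "grip": 107},
    {"rot": [0, 0, 0], "xyz": [0, 0, 0.03], "grip": 107},
    {"rot": [0, 0, 0], "xyz": [0, 0, 0.03], "grip": 107},
  ],
)

```text
clock: 7.05
tool_pos: [0.5046, 0.0601, 0.0703]
eef_rot: [0.996, 0.085, -0.0, 0.001]
contact_force: [-0.3, -0.0, -0.1]
opening: 0.582
finger_force: 4.1
```

```bash
python3 - <<'E'
from h import *
s=r.get_state();a=r.snapshot('wrist')[:,:,::-1];b=r.snapshot('side')[:,:,::-1]
print(s['tool_pos'],s['eef_rot'].round(4),s['contact_force'],s['opening'])
uv=proj(cam('side'),[.55,.07,.05])[0].astype(int);x,y=uv-[70,60]
b=cv2.resize(b[y:y+120,x:x+140],(350,300),interpolation=3)
cv2.imwrite('pics/w4.png',np.hstack([a[0:300,110:450],b]))
print('bearing px exp',proj(cam('wrist',s),[[.582,.075,.016]])-[110,0])
print(goal((.5042,.0615,.07),.172))
E
```

```text
[0.50456877 0.06012866 0.07028482] [ 9.964e-01  8.530e-02 -4.000e-04  1.200e-03] [-0.32230631 -0.01189269 -0.09191727] 0.5822537292648112
bearing px exp [[167.95220973 101.86683092]]
(array([-0.0006, -0.0009,  0.0007]), array([ 0.0022,  0.    , -0.0003]))
```

View pics/w4.png

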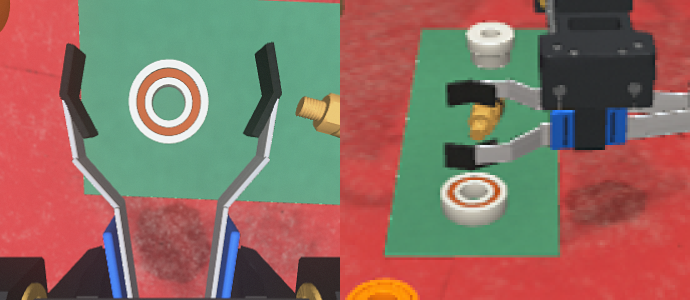

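The wrist crop shows the bearing at (168.5,101), where it was predicted, centred between the jaws. Now I lower.

Emit:
carry_out(
  plan=[
    {"rot": [0, 0, 0], "xyz": [-0.0005, -0.001, 0.01], "grip": 107},
    {"rot": [0, 0, 0], "xyz": [-0.0005, -0.001, 0.02], "grip": 107},
    {"rot": [0, 0, 0], "xyz": [-0.0005, -0.001, 0.03], "grip": 107},
    {"rot": [0, 0, 0], "xyz": [-0.0005, -0.001, 0.04], "grip": 107},
    {"rot": [0, 0, 0], "xyz": [-0.0005, -0.001, 0.048], "grip": 107},
    {"rot": [0, 0, 0], "xyz": [-0.0005, -0.001, 0.054], "grip": 107},
    {"rot": [0, 0, 0], "xyz": [-0.0005, -0.001, 0.058], "grip": 107},
    {"rot": [0, 0, 0], "xyz": [-0.0005, -0.001, 0.058], "grip": 107},
  ],
)

```text
clock: 7.82
tool_pos: [0.5036, 0.062, 0.0116]
eef_rot: [0.996, 0.086, -0.001, 0.001]
contact_force: [-0.7, -1.1, -1.2]
opening: 0.581
finger_force: 4.1
```

```bash
python3 - <<'E'
from h import *
s=r.get_state();a=r.snapshot('wrist')[:,:,::-1];b=r.snapshot('side')[:,:,::-1]
print(s['tool_pos'],s['contact_force'],s['opening'])
uv=proj(cam('side'),[.55,.07,.02])[0].astype(int);x,y=uv-[70,60]
b=cv2.resize(b[y:y+120,x:x+140],(350,300),interpolation=3)
cv2.imwrite('pics/w5.png',np.hstack([a[0:300,110:450],b]))
print(goal((.5042,.0615,.0115),.172,s))
E
```

```text
[0.50355958 0.06195165 0.01157607] [-0.66721385 -1.0810378  -1.19380541] 0.581386490298832
(array([0.0006, 0.0006, 0.0001]), array([0.0017, 0.0018, 0.0006]))
```

View pics/w5.png

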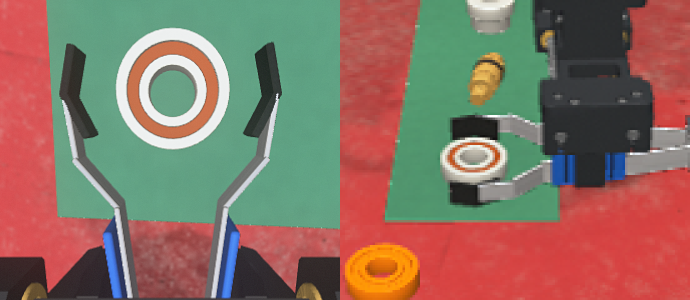

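The jaws straddle the bearing, whose centre is at full-frame (283,88), with a clear gap on each side.

```bash
python3 - <<'E'
from h import *
s=r.get_state();C=cam('wrist',s);A=R.from_quat(s['eef_rot'])
P=hit(C,(283,88),.016);print(P,A.inv().apply(P-s['tool_pos']))
E
```

```text
[0.58344384 0.07482312 0.016     ] [ 0.08045228  0.0010089  -0.00360474]
```

Emit:
carry_out(
  plan=[
    {"rot": [0, 0, 0], "xyz": [0.0015, 0.001, 0], "grip": 107},
    {"rot": [0, 0, 0], "xyz": [0.0015, 0.001, 0], "grip": 115},
    {"rot": [0, 0, 0], "xyz": [0.0015, 0.001, 0], "grip": 125},
    {"rot": [0, 0, 0], "xyz": [0.0015, 0.001, 0], "grip": 135},
    {"rot": [0, 0, 0], "xyz": [0.0015, 0.001, 0], "grip": 145},
    {"rot": [0, 0, 0], "xyz": [0.0015, 0.001, 0], "grip": 155},
    {"rot": [0, 0, 0], "xyz": [0.0015, 0.001, 0], "grip": 165},
    {"rot": [0, 0, 0], "xyz": [0.0015, 0.001, 0], "grip": 175},
  ],
  squeeze=28,
)

```text
clock: 8.58
tool_pos: [0.5057, 0.0613, 0.0125]
eef_rot: [0.996, 0.086, -0.0, 0.001]
contact_force: [-0.6, -0.5, -1.3]
opening: 0.381
finger_force: 28.0
```

Emit:
carry_out(
  plan=[
    {"rot": [0, 0, 0], "xyz": [0, 0, 0], "grip": 190},
    {"rot": [0, 0, 0], "xyz": [0, 0, 0], "grip": 210},
    {"rot": [0, 0, 0], "xyz": [0, 0, 0], "grip": 230},
    {"rot": [0, 0, 0], "xyz": [0, 0, 0], "grip": 230},
    {"rot": [0, 0, 0], "xyz": [0, 0, 0], "grip": 230},
    {"rot": [0, 0, 0], "xyz": [0, 0, 0], "grip": 230},
  ],
)

```text
clock: 9.08
tool_pos: [0.5057, 0.0614, 0.0125]
eef_rot: [0.996, 0.086, -0.0, 0.001]
contact_force: [-0.2, 0.4, -0.5]
opening: 0.388
finger_force: 28.0
```

Emit:
carry_out(
  plan=[
    {"rot": [0, 0, 0], "xyz": [0, 0, -0.003], "grip": 230},
    {"rot": [0, 0, 0], "xyz": [0, 0, -0.008], "grip": 230},
    {"rot": [0, 0, 0], "xyz": [0, 0, -0.015], "grip": 230},
    {"rot": [0, 0, 0], "xyz": [0, 0, -0.025], "grip": 230},
    {"rot": [0, 0, 0], "xyz": [0, 0, -0.03], "grip": 230},
    {"rot": [0, 0, 0], "xyz": [0, 0, -0.03], "grip": 230},
  ],
)

```text
clock: 9.58
tool_pos: [0.5064, 0.0615, 0.044]
eef_rot: [0.996, 0.086, 0.001, 0.001]
contact_force: [-0.3, -0.4, -2.6]
opening: 0.387
finger_force: 28.0
```

```bash
python3 - <<'E'
from h import *
s=r.get_state();a=r.snapshot('wrist')[:,:,::-1];b=r.snapshot('side')[:,:,::-1]
print(s['tool_pos'],s['contact_force'],s['opening'],s['finger_force'])
uv=proj(cam('side'),[.55,.07,.03])[0].astype(int);x,y=uv-[70,60]
b=cv2.resize(b[y:y+120,x:x+140],(350,300),interpolation=3)
cv2.imwrite('pics/w6.png',np.hstack([a[0:300,110:450],b]))
E
```

```text
[0.50643446 0.06146814 0.04398544] [-0.25971464 -0.42952331 -2.64031325] 0.3867570861239047 27.999217247706838
```

View pics/w6.png

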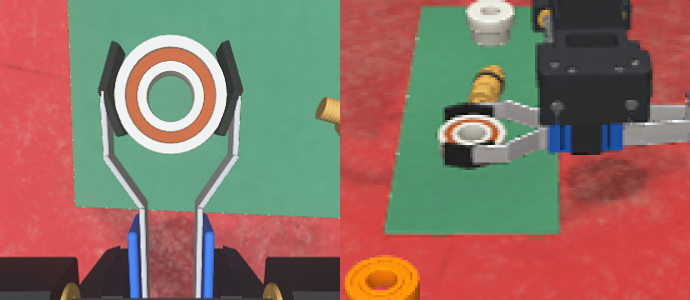

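The bearing sits in both V jaws, centred at (170,95) between them, and level. The wrist force of −2.6 N matches tongs plus bearing, so I lift.

Emit:
carry_out(
  plan=[
    {"rot": [0, 0, 0], "xyz": [0, 0, -0.008], "grip": 230},
    {"rot": [0, 0, 0], "xyz": [0, 0, -0.02], "grip": 230},
    {"rot": [0, 0, 0], "xyz": [0, 0, -0.04], "grip": 230},
    {"rot": [0, 0, 0], "xyz": [0, 0, -0.06], "grip": 230},
    {"rot": [0, 0, 0], "xyz": [0, 0, -0.08], "grip": 230},
    {"rot": [0, 0, 0], "xyz": [0, 0, -0.1], "grip": 230},
    {"rot": [0, 0, 0], "xyz": [0, 0, -0.115], "grip": 230},
    {"rot": [0, 0, 0], "xyz": [0, 0, -0.125], "grip": 230},
  ],
)

```text
clock: 10.35
tool_pos: [0.5058, 0.0616, 0.1691]
eef_rot: [0.996, 0.086, 0.0, 0.001]
contact_force: [-0.1, 0.0, -2.1]
opening: 0.386
finger_force: 28.0
```

Emit:
carry_out(
  plan=[
    {"rot": [0, 0, 0], "xyz": [0, 0, -0.002], "grip": 230},
    {"rot": [0, 0, 0], "xyz": [0, 0, -0.002], "grip": 230},
    {"rot": [0, 0, 0], "xyz": [0, 0, -0.002], "grip": 230},
    {"rot": [0, 0, 0], "xyz": [0, 0, -0.002], "grip": 230},
    {"rot": [0, 0, 0], "xyz": [0, 0, -0.002], "grip": 230},
    {"rot": [0, 0, 0], "xyz": [0, 0, -0.002], "grip": 230},
    {"rot": [0, 0, 0], "xyz": [0, 0, -0.002], "grip": 230},
    {"rot": [0, 0, 0], "xyz": [0, 0, -0.002], "grip": 230},
  ],
)

```text
clock: 11.02
tool_pos: [0.5055, 0.0616, 0.1692]
eef_rot: [0.996, 0.086, -0.0, 0.001]
contact_force: [-0.7, 0.7, -2.0]
opening: 0.387
finger_force: 28.0
```

```bash
python3 - <<'E'
from h import *
s=r.get_state();a=r.snapshot('wrist')[:,:,::-1];b=r.snapshot('side')[:,:,::-1]
print(s['tool_pos'],s['contact_force'],s['opening'],s['finger_force'],s['qd'].round(3))
uv=proj(cam('side'),[.55,.07,.12])[0].astype(int);x,y=np.maximum(uv-[70,60],0)
b=cv2.resize(b[y:y+120,x:x+140],(350,300),interpolation=3)
cv2.imwrite('pics/w7.png',np.hstack([a[0:300,110:450],b]))
E
```

```text
[0.50553967 0.06157091 0.16920063] [-0.67760842  0.73162982 -2.03092913] 0.38691159722613266 27.999601056799293 [-0.    -0.004  0.002 -0.     0.002  0.001 -0.   ]
```

View pics/w7.png

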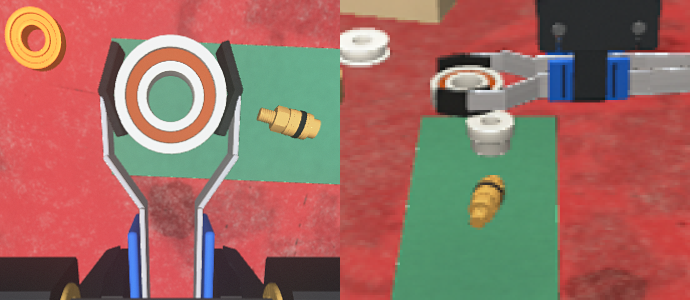

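The bearing is unchanged in the jaws, centred at (170,95), level and about 16 cm up. The bushing and coupler are still on the mat, and the arm is steady, so I hand in.

```bash
python3 -c "
from plant import r
print(r.finish_job())"
```

```text
the job is handed in; nothing more can be done
None
```

I handed the job in at about 11 s, with the bearing squeezed level in the tongs about 16 cm above the worktop and the bushing and coupler left on the mat; no verdict came back.

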